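Index the badge-press die wheel and press it home

ROBOT

A 6-joint arm with a two-finger parallel gripper is mounted at the origin on the work surface. World frame = base frame: x ahead of the robot, y to its left, z up, the work surface at z = 0. Lengths are in mm, angles in rad, forces in N, time in s.
With the tool pointing down it reaches from about 275 to 825 mm from the base axis. Payload 4.9 kg.
Tool frame: the origin (TCP) lies at the very end of the fingers, on their centre line; the grasp point (between the pads) lies 19 mm behind it; z points along the fingers, y is the line along which they close (so a half turn about z gives the same grasp; the last joint's range is limited). The gripper opens to 85 mm and grips with 20 to 120 N. Pads are 22 mm wide; open, the fingers measure 114 mm over their backs; the gripper's body (76 mm by 85 mm) begins 54 mm behind the grasp point. The pads swing forward as they close: fully open they stand 13 mm farther back than shut.
Start: joints at [1.103, 0.326, -0.193, 1.052, 0, 1.437], TCP at [180.195, 519.662, 231.281] pointing down, gripper open.
Joint ranges: [-2.65, 2.65], [-0.97, 1.79], [-1.3, 1.35], [-1.93, 2.1], [-1.47, 1.37], [-3.14, 3.14]. Speed limits (rad/s): [2.57, 2.57, 3.14, 3.14, 3.14, 3.14].

INTERFACE

Orientations are given as [roll, pitch, yaw] about the fixed x, y, z axes, in that order (R = Rz(yaw) Ry(pitch) Rx(roll)).
In Python, from bench import bot, solve_ik, imaging gives the robot as it stands. Calls block until the motion is done:
- bot.move_ptp(position, orientation): joint-space move of the TCP to a pose.
- bot.movel(position, rot=None, max_speed=150, threshold=None): straight line of the TCP; rot=None keeps the orientation; max_speed is the mean speed in mm/s. With threshold (N) it stops when the force on the tool has changed by that much, and returns True; else False.
- bot.move_j(angles): joint-space move.
- bot.grip(opening, effort=None): opening from 0.0 (shut) to 1.0 (fully open); effort is the grip in N (None keeps the last); returns when the fingers have stopped.
- bot.dwell(seconds).
- solve_ik(position, orientation): joint angles nearest the present ones, or None.
- bot.get_state(): the state.
- imaging.capture(name): name is "side" or "top" or "wrist"; returns the picture (400x640x3 uint8, blue, green, red); there is no depth.
- imaging.camera_model(name): a dict with "K" (3x3 intrinsics, pixels), "position" and "rotation" of the camera in the world. Camera axes: x right, y up, looking along -z (the intrinsics and any distortion apply to the point x, -y, -z); pixel columns grow to the right and rows downward; lengths in mm; the calibration is good to about 2 mm. A picture is of the moment at which its call begins: read the wrist's pose just before it. camera_model takes no time and is no camera call; for the wrist camera it gives the pose at the moment of the call.
A pose or a line that the arm cannot do raises bot.IKError and nothing moves.
- bot.sign_off(): hands the job in; it is judged then, once.
The state is a dict: "t": time; "qpos": joint angles; "joint_velocities": joint speeds; "effort": joint torques, N m; "tcp_pos": TCP position; "orientation": TCP orientation; "contact_force": force on the tool from outside, world axes, zero at the start; "wrist_torque": the same for the moment, N m; "opening": opening from 0.0 (shut) to 1.0 (fully open); "gripper_force": force on a finger pad.
Only numpy, scipy, OpenCV 4.12 (cv2) and the standard library are available. Lean on these libraries where they do the work, as an engineer would, in place of code of your own. Each camera call takes 0.05 s, during which the arm holds its last target. There are 200 camera calls.

TASK

The die wheel on the badge press sits raised and turned out of place. With the fingertips only, push it round by its fin until its notch is over the locating pin, then press the wheel straight down on its hub until it is fully home. Do not pinch or lift the wheel or anything else, leave everything else on the table where it stands, and finish clear of it all.

Things in the scene. Friction and masses are not known exactly. Their poses are not given: they have to be found in the camera images.
- hub (a point): Centre of the top of the hub, a dark low steel dome 40 mm across (flat top 20 mm) standing 8 mm above the die wheel's top, on its vertical axis; the place to press. The wheel: a flat-lying aluminium disc, 124 mm across, 12 mm thick, that turns both ways without end and slides on its axis. Raised, its top face is 52 mm and the hub's top 60 mm above the table; fully home, 10 mm lower. y points from the axis to the notch.
- notch (a point): Middle of the notch, 50 mm from the wheel's axis, level with the wheel's top face; turns with the wheel. The notch is a straight-sided slot cut right through the disc, 16 mm wide, running in from the rim to 38 mm from the axis. y points outwards from the axis.
- fin: Middle of the foot of the fin, on the wheel's top face, 46 mm from the axis, diametrically opposite the notch. The fin is a slender upright plate: 20 mm long along the radius (36 to 56 mm from the axis), 10 mm thick, 18 mm high; shut fingertips can push it round from either side. About 0.1 N m (2 to 3 N at the fin) turns the wheel, and it stays where it is left. More than 30 N on the fin is too much.
- pin (a point): Top of the fixed locating pin, 50 mm from the wheel's axis, 39 mm above the table. The pin is a steel rod, 10 mm in diameter, level, pointing at the axis; it comes out of a small grey bracket (22 x 26 mm, 46 mm high) just outside the rim, and its inner 20 mm lies just under the raised wheel. y points outwards from the axis. Being round, it guides in a notch that is up to about 4 mm off.
- wheel (a joint): Turn of the wheel about its vertical axis, rad, counter-clockwise from above positive; 0 (or 2 pi) is the notch exactly over the pin.
- seat (a joint): How far the wheel has been pressed down, m: 0 raised, 0.010 fully home. A stiff sliding fit: about 6 N presses it down once the notch is over the pin, and it stays where it is left. It can also be lifted (negative), which it must not be. With the pin not in the notch it stops at 0.001 to 0.003.
- press: The badge press, fixed: grey base plate 300 x 190 mm, 12 mm thick. Origin on the table surface under the wheel's axis; its y points from the axis to the pin, its x to the folded press head, a block 75 x 130 mm that starts 117 mm from the axis, 58 mm high, with a lever on top reaching 76 mm.
- tape: Bystander, loose: cardboard tape core, a ring 80 mm across, 24 mm high, open in the middle; origin at the centre of its underside.
- glue: Bystander, loose: white glue bottle, 32 mm across, 100 mm tall; origin at the centre of its underside.
- blanks: Bystander, loose: stack of steel badge blanks, 58 mm across, 30 mm high; origin at the centre of its underside.
- carton: Bystander, loose: open cardboard tray, 90 x 130 x 35 mm; origin at the centre of its underside.
- marker_brush: Bystander, loose: lying paste brush, 160 mm long; origin near its middle.
- cup: Bystander, loose: grey plastic cup, 72 mm across, 85 mm tall; origin at the centre of its underside.
- punch: Bystander, loose: black paper punch, a block 100 x 45 x 40 mm; origin at the centre of its underside.

How it is judged:
By the outcome, as a careful person would: the job done as asked, in the order asked, and still so for the second after the job is handed in, with the robot touching nothing.
It also fails if it takes over 48 s, if anything falls off the work surface, if the arm or the gripper's body presses on something with over 40 N, if the wrist force passes 120 N, or if a joint passes its speed limit or range.

## Working session

There is one attempt and no reset: what is moved stays moved. The work goes in short steps, each a Python script; the robot and the scene stay as the last script left them, time stands still between calls to the robot, and variables do not carry over. Pictures are saved under pics/ and viewed, at most 10 in all, crops included, and the job is handed in when it is done.

```bash
mkdir -p pics; ls; python3 - <<'E'
from bench import bot, imaging
import cv2
for n in("top","side"):
    m=imaging.camera_model(n); print(n,m)
    cv2.imwrite(f"pics/{n}0.png",imaging.capture(n))
print(bot.get_state())
E
```

```text
pics
top {'K': array([[375.64507031,   0.        , 322.1414237 ],
       [  0.        , 375.64507031, 200.79565382],
       [  0.        ,   0.        ,   1.        ]]), 'position': array([ 522.77762926,   60.29821763, 1046.16357751]), 'rotation': array([ 0.033101  ,  0.0317382 , -1.59613375])}
side {'K': array([[392.34664016,   0.        , 322.05104566],
       [  0.        , 392.34664016, 200.07835832],
       [  0.        ,   0.        ,   1.        ]]), 'position': array([ 246.42899886, -663.60593529,  574.09679912]), 'rotation': array([ 1.03095555, -0.02215677, -0.37890468])}
{'t': 0.1, 'qpos': array([ 1.10280462e+00,  3.26915870e-01, -1.93467237e-01,  1.05203949e+00,
       -3.16053680e-05,  1.43658366e+00]), 'joint_velocities': array([ 6.49274974e-05, -1.67568476e-03,  2.47230664e-03, -1.46848055e-04,
       -1.85288422e-03,  5.24349715e-04]), 'effort': array([ 1.28538744e-03, -4.44238579e+01,  2.63038158e+01,  7.88266218e-03,
       -1.33624999e-04,  6.46512049e-06]), 'tcp_pos': array([179.95113051, 519.16460376, 230.5613754 ]), 'orientation': array([-3.13997678e+00, -1.86289823e-04,  2.80781349e+00]), 'contact_force': array([ 0.08939278, -0.39547804, -0.33193869]), 'wrist_torque': array([ 0.01777283, -0.01562453, -0.04870563]), 'gripper_force': 0.0, 'opening': 0.9992414599256331}
```

View pics/top0.png

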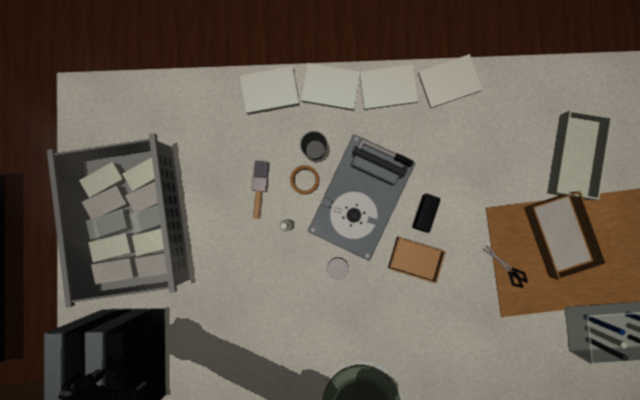

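View pics/side0.png

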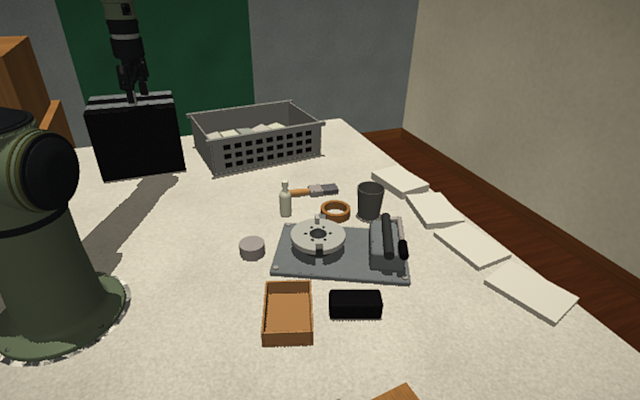

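The top view shows the press with its hub near (353,215) and its head up and to the right. The side view shows the wheel near (318,237). I'll locate the hub and zoom in on both.

```bash
cat > h.py <<'E'
from bench import bot, solve_ik, imaging
import numpy as np, cv2
from scipy.spatial.transform import Rotation as Ro
def ray(m,px):
    K=m["K"]; d=np.array([(px[0]-K[0,2])/K[0,0],-(px[1]-K[1,2])/K[1,1],-1.])
    r=np.asarray(m["rotation"]); R=r if r.shape==(3,3) else Ro.from_euler('xyz',r).as_matrix()
    return np.asarray(m["position"]),R@d
def onplane(m,px,z):
    p,d=ray(m,px); return p+d*(z-p[2])/d[2]
def proj(m,P):
    R=Ro.from_euler('xyz',m["rotation"]).as_matrix(); c=R.T@(np.asarray(P)-m["position"]); K=m["K"]
    return np.array([K[0,2]-K[0,0]*c[0]/c[2], K[1,2]+K[1,1]*c[1]/c[2]])
E
python3 - <<'E'
from h import *
t=cv2.imread("pics/top0.png");s=cv2.imread("pics/side0.png")
a=cv2.resize(t[130:270,290:430],(560,560),interpolation=cv2.INTER_CUBIC)
b=cv2.resize(s[205:290,260:420],(800,425),interpolation=cv2.INTER_CUBIC)
cv2.imwrite("pics/topz.png",np.clip(a*1.6,0,255).astype('uint8'));cv2.imwrite("pics/sidez.png",np.clip(b*1.6,0,255).astype('uint8'))
m=imaging.camera_model("top");h=onplane(m,(353.5,215),60);print(h)
print(proj(imaging.camera_model("side"),h))
w=imaging.camera_model("wrist");print(w)
E
```

```text
[516.87215841   9.60940677  60.        ]
[317.99981713 230.17873803]
{'K': array([[321.25285737,   0.        , 315.64658317],
       [  0.        , 321.25285737, 196.84248915],
       [  0.        ,   0.        ,   1.        ]]), 'position': array([104.40986045, 544.95694387, 372.81232452]), 'rotation': array([-0.31811293,  0.00132913,  1.23822505])}
```

View pics/topz.png

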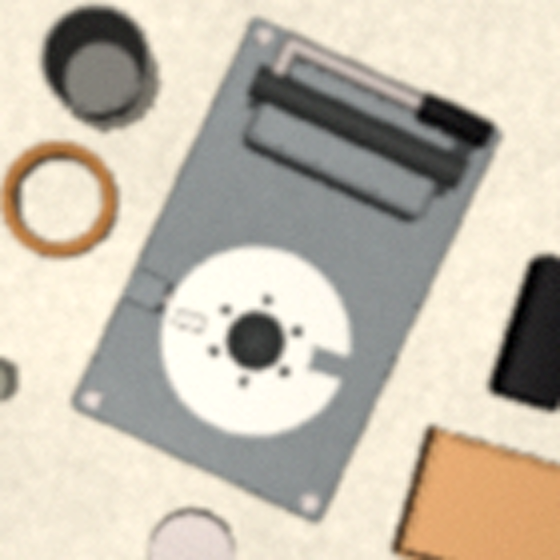

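The zoomed top view shows the hub at crop (255,340), the bracket and pin at (150,290), the notch at (328,362) and the fin at (188,320). The wheel needs about +171° counter-clockwise, which takes the fin round the side away from the press head. Next I'll take a closer wrist view.

```bash
python3 - <<'E'
from h import *
bot.grip(0.0)
a=np.radians(163); hub=np.array([517,10.])
p=hub-52*np.array([np.cos(a),np.sin(a)])
bot.move_ptp([*p,140],[np.pi,0,a])
bot.dwell(.3)
m=imaging.camera_model("wrist"); im=imaging.capture("wrist")
np.save("w1.npy",m,allow_pickle=True); cv2.imwrite("pics/w1.png",im)
cv2.imwrite("pics/w1b.png",np.clip(im*1.5,0,255).astype('uint8'))
s=bot.get_state();print(s["t"],s["tcp_pos"],s["qpos"],m["position"],m["rotation"],proj(m,[517,10,60]))
E
```

```text
3.5583 [566.72914614  -4.8670018  140.04277579] [-1.38824419e-01  4.32173795e-01 -2.81561806e-01  8.56999802e-01
  1.05403808e-05  1.57316470e-01] [490.14963543  17.92433364 282.27465681] [-3.18432085e-01 -2.68526998e-04  1.27607312e+00] [315.87600541 134.0103818 ]
```

View pics/w1b.png

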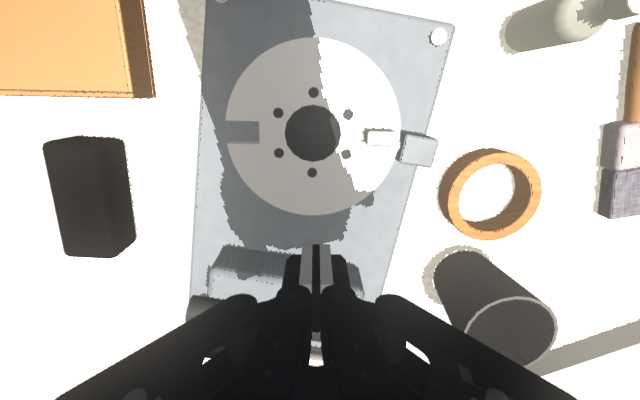

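The wrist view shows the hub at (313,133), the notch at (240,132), the fin's top at about (380,137), the bracket's top at about (418,149), and the plate's right edge running from (453,24) to (378,300). I'll work these out in world coordinates.

```bash
python3 - <<'E'
from h import *
m=np.load("w1.npy",allow_pickle=True).item(); im=cv2.imread("pics/w1.png"); g=im.max(2)
# hub: dark blob
mk=((g<60)*255).astype('uint8'); n,l,st,c=cv2.connectedComponentsWithStats(mk[90:180,270:355])
i=1+np.argmax(st[1:,4]); print("hub px",c[i]+[270,90],st[i]); hb=onplane(m,c[i]+[270,90],55); print("hub",hb)
# rim ellipse from hand points cross-check
for px in[(226,132),(401,131),(313,38),(313,215)]: print("rim r",np.linalg.norm(onplane(m,px,52)[:2]-hb[:2]))
ang=lambda v:np.degrees(np.arctan2(v[1],v[0]))
# notch: edge rows & inner end
nw=g[110:156,232:256].astype(float).mean(1); print(np.round(nw).astype(int))
for px in[(240,132),(259,132.5)]:
    v=(onplane(m,px,52)-hb)[:2]; print("notch",ang(v),np.linalg.norm(v))
for px in[(382,133),(368,133),(396,133),(380,145)]:
    v=(onplane(m,px,70 if px[1]<140 else 52)-hb)[:2]; print("fin",px,ang(v),np.linalg.norm(v))
e=[onplane(m,p,12) for p in[(453,30),(379,296)]]; d=(e[0]-e[1])[:2]; print("right edge ->press y ang",ang(-d)+90, "dist", np.cross(d/np.linalg.norm(d),(hb-e[1])[:2]))
e=[onplane(m,p,12) for p in[(205,10),(191,280)]]; d=(e[0]-e[1])[:2]; print("left edge",ang(-d)+90,"dist", np.cross(d/np.linalg.norm(d),(hb-e[1])[:2]))
x0,y0=370,100
a=im[100:180,330:450]; b=im[100:165,205:270]
a=cv2.resize(a,None,fx=5,fy=5);b=cv2.resize(b,None,fx=3,fy=3)
o=np.zeros((600,600,3),'uint8');o[:400]=a;o[400:595,:195]=b;cv2.imwrite("pics/w1z.png",o)
E
```

```text
hub px [310.39213894 133.28656307] [  15   16   51   55 2188]
hub [516.01080464   6.2975791   55.        ]
rim r 59.76163006359132
rim r 64.03427126439318
rim r 60.784851933938256
rim r 62.51167057170203
[113 113 113 113 113 113 113 113 113 113 105  86  78  78  78  78  78  78
  78  78  78  78  78  78  78  78  78  78  78  78  78  84  87  96 108 112
 112 112 112 112 112 112 112 112 112 112]
notch -107.49586461332204 49.85621903315981
notch -107.17016568482548 36.42908215697403
fin (382, 133) 75.59838687555498 47.04390410672663
fin (368, 133) 76.19787042100032 37.91209307893819
fin (396, 133) 75.19382621786231 56.179402015177466
fin (380, 145) 63.23587936051801 50.54408430812304
right edge ->press y ang 63.15388187148677 dist 93.52736900864518
left edge 63.660435227955446 dist -91.49094817570914<stdin>:15: DeprecationWarning: Arrays of 2-dimensional vectors are deprecated. Use arrays of 3-dimensional vectors instead. (deprecated in NumPy 2.0)
<stdin>:16: DeprecationWarning: Arrays of 2-dimensional vectors are deprecated. Use arrays of 3-dimensional vectors instead. (deprecated in NumPy 2.0)
```

View pics/w1z.png

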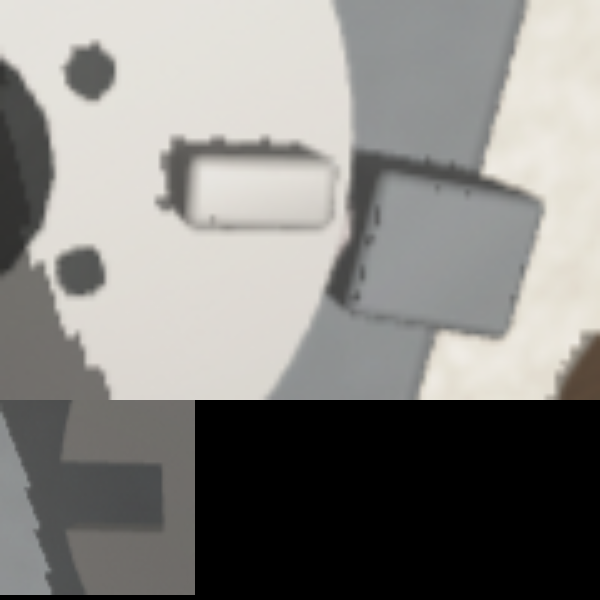

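The crop shows the fin's top centred at pixel (382,138), the bracket's top at (419,151.2), and the notch running along row ~132 from column 225 to 259. I'll recompute with a rim-fitted axis.

```bash
python3 - <<'E'
from h import *
m=np.load("w1.npy",allow_pickle=True).item()
P=lambda px,z:onplane(m,px,z)[:2]
hb=(P((226,132),52)+P((401,131),52))/2*.5+(P((313,38),52)+P((313,215),52))/2*.5
from scipy.optimize import least_squares
r=np.array([P(p,52) for p in[(226,132),(401,131),(313,38),(313,215)]])
hb=least_squares(lambda c:np.linalg.norm(r-c,axis=1)-62,hb).x; print(hb,P((313,133),56))
f=lambda n,px,z:print(n,np.degrees(np.arctan2(*(P(px,z)-hb)[::-1])),np.linalg.norm(P(px,z)-hb))
f("notch",(244,131.9),52);f("fin",(382,138),70);f("bracket",(419,151.2),46)
E
```

```text
[517.46756019   8.09553307] [516.2359675    8.14384369]
notch -108.6011588461585 49.18383639895325
fin 72.69292879009527 45.066966883951196
bracket 63.404739807086386 79.13032918818465
```

```bash
cat >> h.py <<'E'
HUB=np.array([517.2,8.1])
def pose(th,off,z,r=46):
    t=np.radians(th); c=HUB+r*np.array([np.cos(t),np.sin(t)])-off*np.array([-np.sin(t),np.cos(t)])
    return [*c,z],[np.pi,0,t+np.pi/2]
def look(n):
    m=imaging.camera_model("wrist"); im=imaging.capture("wrist"); np.save(n+".npy",m,allow_pickle=True); cv2.imwrite(f"pics/{n}.png",im)
def say():
    s=bot.get_state(); print(round(s["t"],2),np.round(s["tcp_pos"],1),np.round(s["contact_force"],1),round(s["qpos"][5],2))
E
python3 - <<'E'
from h import *
p,o=pose(72,25,100); bot.move_ptp(p,o)
print(bot.movel(pose(72,25,57.5)[0],max_speed=60,threshold=8)); say()
for th in list(range(72,230,15))+[235]:
    p,o=pose(th,16,57.5)
    if bot.movel(p,rot=o,max_speed=45,threshold=15): print("STOP"); say(); break
    say()
E
```

```text
False
4.78 [555.4  44.1  57.6] [-0.5 -0.7 -0.5] 0.26
5.13 [546.4  47.1  57.8] [ 0.5 -0.8 -0.2] 0.27
5.57 [535.7  53.2  57.6] [0.  0.  0.6] 0.02
6.0 [523.3  56.4  57.5] [ 0.1 -0.4  2. ] -0.24
6.43 [510.5  56.2  57.5] [-0.7 -0.5  0. ] -0.5
6.87 [498.3  52.8  57.5] [ 0.2 -0.2 -0.9] -0.77
7.3 [487.4  46.5  57.5] [-0.4  0.1 -0.3] -1.05
7.73 [478.5  37.5  57.5] [-0.1  1.1  0.4] -1.33
8.17 [472.1  26.5  57.5] [ 0.8  0.5 -0.1] -1.62
8.6 [468.9  14.2  57.5] [-0.4  0.5  0.4] -1.9
9.03 [468.9   1.5  57.5] [-0.3  0.2 -0.9] -2.19
9.47 [472.3 -10.8  57.5] [-0.7  1.2  0.6] -2.48
9.86 [477.7 -20.4  57.5] [-0.6 -0.2  0.5] -2.72
```

```bash
cat >> h.py <<'E'
def over(yaw,n):
    y=np.radians(yaw); bot.move_ptp([*(HUB-52*np.array([np.cos(y),np.sin(y)])),140],[np.pi,0,y]); bot.dwell(.3); look(n)
    im=cv2.imread(f"pics/{n}.png"); cv2.imwrite(f"pics/{n}b.png",np.clip(im[:300]*1.3,0,255).astype('uint8'))
E
python3 - <<'E'
from h import *
p,o=pose(235,22,57.5); bot.movel(p,max_speed=60); p[2]=100; bot.movel(p,max_speed=150)
over(325,"w2"); say()
E
```

```text
11.27 [474.2  37.3 139.3] [0.4 1.  0.1] -2.61
```

View pics/w2b.png

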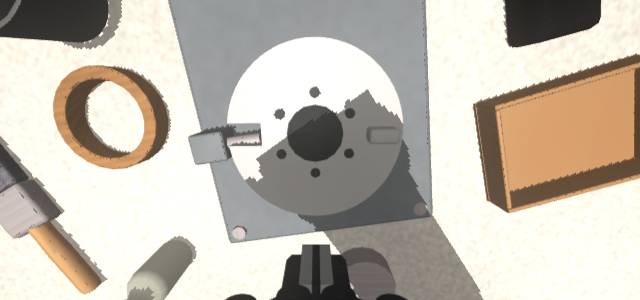

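The fin was pushed round to about (383,134). The notch at (243,135) now shows the pin inside it, and the bracket's top is at (208,147). I'll measure the remaining angle.

```bash
python3 - <<'E'
from h import *
m=np.load("w2.npy",allow_pickle=True).item()
P=lambda px,z:onplane(m,px,z)[:2]
from scipy.optimize import least_squares
r=np.array([P(p,52) for p in[(227,134),(403,134),(315,37),(315,216)]])
hb=least_squares(lambda c:np.linalg.norm(r-c,axis=1)-62,HUB).x; print(hb,P((315,133),56))
f=lambda n,px,z:print(n,np.degrees(np.arctan2(*(P(px,z)-hb)[::-1])),np.linalg.norm(P(px,z)-hb))
f("notch",(244,134.5),52);f("fin",(385,134),70);f("bracket",(208,148),46)
im=cv2.imread("pics/w2.png")[105:175,185:275]; cv2.imwrite("pics/w2z.png",cv2.resize(im,None,fx=7,fy=7))
E
```

```text
[516.42703533   7.35419831] [517.53890287   6.58877838]
notch 55.21307935891052 50.143618331766504
fin -121.92328727101659 45.60551379640762
bracket 62.80318463201398 79.30714220923906
```

View pics/w2z.png

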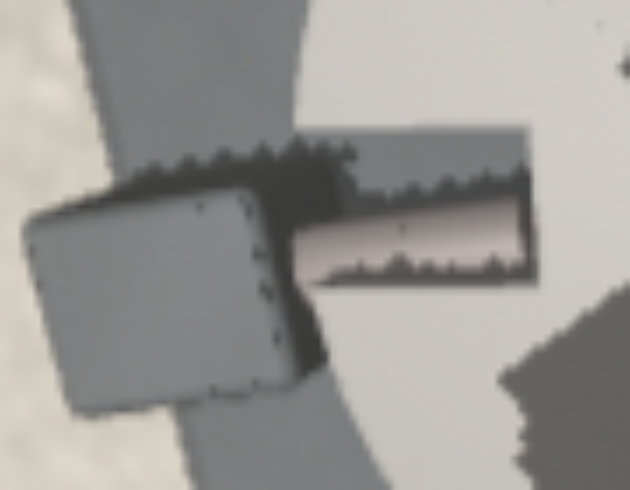

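The crop shows the pin in the lower half of the notch, so about 8° remains. The commanded angle agrees with the measurement to within 0.3°, so I'll push on to 243.

```bash
python3 - <<'E'
from h import *
p,o=pose(235,22,100); bot.move_ptp(p,o)
p[2]=57.5; bot.movel(p,max_speed=80,threshold=8)
for th in(235,243.1):
    p,o=pose(th,16,57.5); print(bot.movel(p,rot=o,max_speed=40,threshold=15)); say()
bot.dwell(.2)
p,o=pose(243,22,57.5); bot.movel(p,max_speed=60); p[2]=100; bot.movel(p,max_speed=150)
over(325,"w3"); say()
im=cv2.imread("pics/w3.png")[105:175,185:275]; cv2.imwrite("pics/w3z.png",cv2.resize(im,None,fx=7,fy=7))
E
```

```text
False
12.62 [478.3 -20.7  57.8] [ 0.3 -0.5  0.1] -2.73
False
12.95 [482.2 -25.7  57.6] [-0.2  0.1 -0. ] -2.88
14.57 [474.2  37.3 139.3] [0.9 1.1 0.6] -2.61
```

View pics/w3z.png

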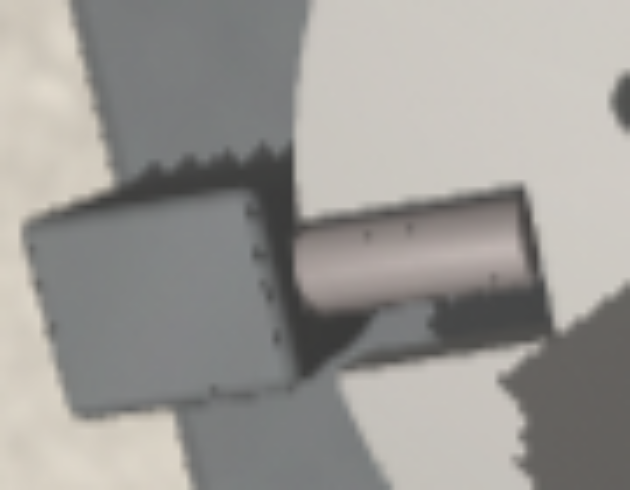

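The pin is centred in the notch once parallax is allowed for: expected row ~238, seen ~242 in the crop. Now I'll press on the hub.

```bash
python3 - <<'E'
from h import *
bot.move_ptp([517,7.6,85],[np.pi,0,np.radians(325)])
bot.movel([517,7.6,64],max_speed=60); say()
r=bot.movel([517,7.6,46],max_speed=12,threshold=30); print(r); say()
bot.dwell(.3); say()
bot.movel([517,7.6,66],max_speed=60); bot.movel([517,7.6,120],max_speed=150)
over(325,"w4"); say()
E
```

```text
15.47 [516.6   7.8  63.9] [-0.1 -0.1 -0.2] -2.66
True
16.71 [517.2   7.6  49.9] [-1.4 -0.2  7.8] -2.66
17.01 [517.2   7.6  49.9] [-1.5  0.3  7.6] -2.66
18.62 [474.8  37.6 139.5] [-0.8 -0.   0. ] -2.61
```

View pics/w4b.png

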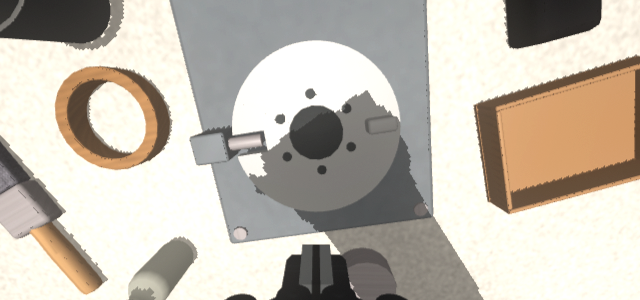

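The wheel has dropped: the disc looks smaller, the pin lies in the notch and nothing else has moved. The tip stopped at z = 49.9 on a hard stop. I'll press once more to confirm, then clear and hand in.

```bash
python3 - <<'E'
from h import *
bot.move_ptp([517,7.6,80],[np.pi,0,np.radians(325)])
bot.movel([517,7.6,55],max_speed=60,threshold=15)
r=bot.movel([517,7.6,44],max_speed=10,threshold=35); print(r); say()
bot.movel([517,7.6,66],max_speed=60); bot.movel([517,7.6,220],max_speed=150); bot.dwell(.5); say()
print(bot.sign_off())
E
```

```text
True
20.38 [517.1   7.6  49.9] [-2.3 -0.   7.9] -2.66
22.48 [517.    7.6 219.9] [0.4 0.  0.5] -2.66
the job is handed in; nothing more can be done
None
```

I turned the wheel until its notch was over the pin and pressed it down about 10 mm onto a firm stop; a second press stopped at the same height (fingertips at z = 49.9 mm, against 50 mm for fully home). Nothing else in the last camera view had moved, the arm finished clear above the press, and I handed the job in at about 22.5 s; no verdict came back.

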